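# Trim the edge wheel to the green rider and lock the setting

### The arm

A 7-joint arm with a two-finger parallel gripper is mounted at the origin on a cart in front of the work surface, level with it; the furniture and walls round the work are solid. World frame = base frame: x ahead of the robot, y to its left, z up, the work surface at z = 0. Lengths are in m, angles in rad, forces in N, time in s.
With the tool pointing down it reaches from about 0.4 to 0.9 m from the base axis. Payload 5.6 kg.
Tool frame: the origin (TCP) lies on the front face of the gripper's body, between the roots of the fingers; the fingertips stand 88 mm ahead of it and the grasp point (between the pads) lies 69 mm ahead of it (env.tcp_to_tips is the distance from the TCP to the fingertips, in m); z points along the fingers, y is the line along which they close (so a half turn about z gives the same grasp; the last joint's range is limited). The gripper opens to 92 mm and grips with 3 to 60 N. Pads are 20 mm wide; open, the fingers measure 128 mm over their backs; the gripper's body (75 mm by 189 mm) begins 69 mm behind the grasp point.
Start: joints at [1.269, 0.468, -0.012, 1.603, 0.006, 1.071, -0.056], TCP at [0.166, -0.628, 0.303] pointing down, gripper open.
Joint ranges: [-2.53, 2.53], [-0.31, 2.02], [-1.57, 1.55], [0.28, 2.44], [-1.29, 4.43], [0.15, 1.84], [-2.92, 2.92]. Speed limits (rad/s): [2.57, 2.57, 3.14, 3.14, 3.14, 3.14, 3.14].

### API

Orientations are given as a rotation vector (axis times angle).
In Python, from rig import env, viewer, workorder gives the robot as it stands.
- The arm moves only by the shell command python3 -m inch 'ROWS' [OPENING] [FORCE]. ROWS is text: rows parted by semicolons, each of 4 numbers parted by spaces: the shift along the tool's x, y, z in units of 0.75 m (1.0 is 0.75 m), then the turn about the tool's z in units of 180 degrees (1.0 is 180 degrees). In form: x y z spin; .... A call has 1 to 20 rows; each row shifts and turns the commanded pose from where the row before left it, along the tool's axes as they then stand; what a row does not reach is not made up. A row lasts 1/12 s, in which the tool goes at most 41.7 mm and 7.16 degrees, less where a joint would pass 70% of its speed; a pose out of reach is approached as far as the arm can. A call with a number of a shift or a turn outside -1 to 1 is refused whole. A call with a gripper value outside its range is refused whole. OPENING is the closure, from 0 (fully open) to 1 (shut), set as the call begins (- or left out, the last holds). The fingers move at their own pace and stop on an object; FORCE is the grip in N (left out, the last holds). Time passes only in rows, so rows that do not move let the fingers close. It gives the time, the measured TCP pose, the force, the opening and the grip force at its end, in the units of the state.
- env.state(): the state, without advancing time (a new reading comes with each control period).
- viewer.grab_frame(name): name is "scene" or "side" or "wrist"; returns the picture (420x560x3 uint8, red, green, blue); there is no depth.
- viewer.calibration(name): a dict with "fx", "fy", "cx", "cy" (pixels), "rvec" (rotation vector, rad) and "tvec" (3), from world to camera coordinates, as OpenCV has them; the wrist camera has in their place "hand_eye" (4x4, takes a point from camera to tool coordinates, whose origin is the TCP and whose axes are the flange's). Camera axes: x right, y down, z forward; pixel columns grow to the right and rows downward; lengths in m; the calibration is good to about 2 mm. The wrist camera is an equidistant fisheye: a pixel r from the principal point sees the ray r / f radians off the axis. A picture is of the moment at which its call begins: read the wrist's pose just before it. calibration takes no time and is no camera call.
- workorder.finish_job(): hands the job in; it is judged then, once.
Trained networks look in the newest picture that a camera, given by its name, has taken for a name from the list of things; names that differ only in an ending like _2 or _b are one class to them, and where a whole thing is asked for, a point or a joint stands for the part that bears it (a point fixed in the world has none). Each returns a list of dicts, best first, with "confidence" (0 to 1); they miss things now and then, are a little off and sometimes report something else, mostly with a low value. They report only what shows in the picture. A call takes as long as a camera call.
- viewer.masks_of(camera, name): "mask" (420x560 bool, what is visible of it).
- viewer.tip_of(camera, name): "position" ([x, y, z] in m, in the coordinates of the camera as it stood for that picture, good to about 4 mm: a listed point, or the origin of a listed thing).
The state is a dict: "t": time; "q": joint angles; "joint_velocities": joint speeds; "tau": joint torques, N m; "position": TCP position; "orientation": TCP orientation; "ft_force": force on the tool from outside, world axes, zero at the start; "ft_torque": the same for the moment, N m; "grip_width": finger opening in m; "gripper_force": force on a finger pad.
Only numpy, scipy, OpenCV 4.12 (cv2) and the standard library are available. Lean on these libraries where they do the work, as an engineer would, in place of code of your own. Each camera call takes 0.05 s, during which the arm holds its last target. There are 200 camera calls.

### The job

With a fingertip on the edge thumbwheel, gently roll it until the orange pointer stands at the green rider on the trim unit's scale. Then push the red lock slide all the way away from the robot to secure the setting, and let go. Go lightly (never more than about 16 N on the unit), do not lock while the pointer is off the green rider, and leave the relay, transformer and cup standing where they are.

Things in the scene. Friction and masses are not known exactly. Their poses are not given: they have to be found in the camera images.
- unit: Trim unit fixed to the bench: black box 130 x 210 mm (x, y) on a plate 150 x 230 mm; grey panel face 54 mm above the origin. Origin: centre of the underside; x away from the robot, y left along slot and scale, turned up to 0.35 rad. In mm: wheel slot at x -25, y 0; scale window at x 26, 94 long in y; lock at y -80. 3 mm high cheeks across the slot's ends, y = +-34. Bears 16 N at most.
- wheel_slot (a point): Centre of the slot's mouth (15 x 52 mm) on the panel face, below the crown of the grey knurled wheel: diameter 52, width 11 mm, axis along the unit's x. The crown stands 8 to 13 mm above the panel: the rim is up to 2.4 mm off centre, unmeasured, so its height changes as it turns and must be felt. The rim is sprung: it yields at about 11 N per mm.
- wheel (a joint): Wheel angle, rad, -2.1 to 2.1; grows as the crown rolls to the unit's +y (left). Starts at -0.25 to 0.25. 1 rad moves the pointer 20 mm to the same side (10 mm of rim travel: 7.7 mm). Turning takes about 4 N along the rim, so about 6 to 9 N of pressure; a fingertip may slip. It stays where it is left. A flat tip can roll it some 15 mm a stroke; lift and repeat.
- pointer_tip (a point): Tip of the slim orange pointer (2 mm wide) that moves along the unit's y in the scale window, level with the panel; it is at the unit's y = 0 when the wheel reads 0. Driven by the wheel only.
- green_rider: Green index rider, 16 x 7 x 5 mm (x, y, z) with a black centre line, fixed on the far edge of the scale window, 20 to 32 mm to the left or to the right of the window's middle: the setting wanted. Origin: centre of its underside, on the panel face; axes as the unit.
- white_rider: White index rider, same size, on the other side of the window's middle: not wanted.
- lock (a joint): Travel of the lock slide, m, 0 open (nearest the robot) to 0.020 locked, growing along the unit's +x; starts at 0 to 0.003. Moves with about 2 N and stays where it is left; hard stops at the ends.
- lock_grip (a point): Centre of the top of the red lock slide's thumb piece, 15 mm above the panel; the thumb piece is 10 mm (x) by 16 mm (y) and 15 mm tall on a foot 16 x 18 mm and 3.5 mm high. Open, its centre is at the unit's x = -30 mm, y = -80 mm.
- relay: Blue relay block, 21 x 28 x 35 mm, loose, behind the unit. Origin: centre of its underside.
- transformer: Small black and yellow transformer, 36 x 46 x 33 mm, loose, to the right of the unit. Origin: centre of its underside.
- screw_cup: White cup, 51 mm across and 42 mm tall, loose, to the left of the unit. Origin: centre of its underside.

How it is judged:
By the outcome, as a careful person would: the job done as asked, in the order asked, and still so for the second after the job is handed in, with the robot touching nothing.
It also fails if it takes over 58 s, if anything falls off the work surface, if the arm or the gripper's body presses on something with over 40 N, if the wrist force passes 120 N, or if a joint passes its speed limit or range.

## Working session

There is one attempt and no reset: what is moved stays moved. The work goes in short steps, Python scripts to look and compute and a shell command to move; the robot and the scene stay as the last step left them, time stands still between calls to the robot, and variables do not carry over. Pictures are saved under pics/ and viewed, at most 10 in all, crops included, and the job is handed in when it is done.

```bash
ls; mkdir -p pics
cat > h.py <<'E'
import numpy as np, cv2
from scipy.spatial.transform import Rotation as R
from rig import env, viewer, workorder
def cam2world(name,p,st=None):
    c=viewer.calibration(name); p=np.array(p)
    if 'hand_eye' in c:
        q=np.array(c['hand_eye'])@np.r_[p,1]
        return R.from_rotvec(st['orientation']).apply(q[:3])+st['position']
    return R.from_rotvec(np.ravel(c['rvec'])).inv().apply(p-np.ravel(c['tvec']))
def grab(name,fn=None):
    st=env.state(); im=viewer.grab_frame(name)
    if fn: cv2.imwrite('pics/'+fn,im[:,:,::-1])
    return st,im
def find(cam,names,st):
    for n in names:
        for d in viewer.tip_of(cam,n)[:2]:
            print(cam,n,round(d['confidence'],2),np.round(cam2world(cam,d['position'],st),4))
E
python3 - <<'E'
from h import *
print(env.state())
for c in ('scene','side'):
    st,im=grab(c,c+'0.png')
    find(c,['unit','wheel_slot','pointer_tip','green_rider','white_rider','lock_grip','relay','transformer','screw_cup'],st)
print(viewer.calibration('wrist'))
a=[cv2.imread('pics/%s0.png'%c) for c in('scene','side')]
cv2.imwrite('pics/both0.png',cv2.resize(np.vstack(a),None,fx=.71,fy=.71))
E
```

```text
pics
{'t': 0.0, 'q': array([ 1.26903168,  0.46835379, -0.01160187,  1.60360728,  0.00599481,
        1.07142317, -0.05627913]), 'joint_velocities': array([-0.00062557, -0.00022042, -0.00111583,  0.00060014,  0.00061101,
        0.00057917,  0.00047449]), 'tau': array([ 2.92132518e-04, -5.20565987e+01, -1.22251917e-02, -2.43747979e+01,
       -5.65698801e-02,  1.73722277e-02,  1.63626687e-04]), 'position': array([ 0.1661593 , -0.62795979,  0.30176216]), 'orientation': array([-3.11363530e+00, -4.05038732e-01,  5.40711338e-04]), 'ft_force': array([-0.2748715 ,  0.02701405, -0.88441017]), 'ft_torque': array([0.01203009, 0.00797484, 0.02027429]), 'gripper_force': 0.0, 'grip_width': 0.09187411520194258}
scene unit 0.7 [ 5.601e-01  7.370e-02 -1.000e-04]
scene wheel_slot 0.67 [0.5383 0.0834 0.0523]
scene pointer_tip 0.46 [0.596  0.0642 0.0568]
scene green_rider 0.43 [0.6149 0.0887 0.054 ]
scene white_rider 0.58 [0.6005 0.0387 0.0529]
scene lock_grip 0.58 [0.5114 0.0062 0.0641]
scene relay 0.81 [ 0.6932  0.0995 -0.0019]
scene transformer 0.91 [ 0.521  -0.0791 -0.0011]
scene screw_cup 0.74 [ 6
[... 212 characters left out ...]

side white_rider 0.43 [0.5993 0.0437 0.0549]
side lock_grip 0.66 [0.5129 0.0033 0.0694]
side relay 0.49 [ 0.6918  0.1011 -0.0011]
side transformer 0.66 [ 5.241e-01 -7.740e-02 -4.000e-04]
side screw_cup 0.79 [ 6.125e-01  2.365e-01 -6.000e-04]
{'fx': 325.19226210127806, 'fy': 325.19226210127806, 'cx': 283.09923455701045, 'cy': 208.6898368946814, 'hand_eye': array([[ 5.01964377e-04, -9.58983687e-01, -2.83460819e-01,
         8.08504047e-02],
       [ 9.99999808e-01,  5.84423640e-04, -2.06337008e-04,
        -7.50852001e-04],
       [ 3.63535029e-04, -2.83460661e-01,  9.58983796e-01,
        -8.21321448e-02],
       [ 0.00000000e+00,  0.00000000e+00,  0.00000000e+00,
         1.00000000e+00]])}
```

View pics/both0.png

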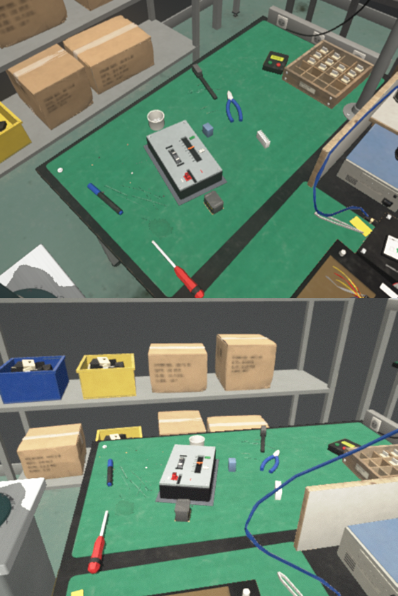

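The unit is seen from both cameras: in the scene view at about (185,160), in the side view at (187,470). The cup, relay and transformer sit close around it. Next I fit the unit pose and check that the travel path is clear.

Run:
```python
from h import *
from scipy.optimize import least_squares
obs=[((0,0),(.5601,.0737)),((-25,0),(.53825,.0821)),((-29,-80),(.5122,.0048))]
f=lambda p:np.ravel([np.array(o)-p[:2]-1e-3*(R.from_euler('z',p[2]).apply([*u,0])[:2]) for u,o in obs])
p=least_squares(f,[.56,.07,-.3]).x; print(p,np.round(f(p)*1e3,1))
inv=lambda w:R.from_euler('z',-p[2]).apply([*(np.array(w)-p[:2]),0])[:2]*1e3
for n,w in dict(ptr=(.598,.0633),green=(.612,.0906),white=(.6,.041)).items(): print(n,inv(w))
print(R.from_rotvec(env.state()['orientation']).as_matrix())
ims=[]
for c in('scene','side'):
    im=cv2.imread(f'pics/{c}0.png');k=viewer.calibration(c)
    K=np.array([[k['fx'],0,k['cx']],[0,k['fy'],k['cy']],[0,0,1]])
    for t in np.linspace(0,1,9):
        a=np.array([.166,-.628,.3])*(1-t)+t*np.array([.54,.08,.3])
        u=cv2.projectPoints(np.array([a,a-[0,0,.09],[a[0],a[1],0]]),np.ravel(k['rvec']),np.ravel(k['tvec']),K,None)[0].reshape(-1,2)
        u=[tuple(int(v) for v in x) for x in np.clip(u,-2000,2000)]
        cv2.line(im,u[0],u[1],(0,0,255),2);cv2.line(im,u[1],u[2],(255,0,255),1)
    ims.append(im)
cv2.imwrite('pics/path.png',cv2.resize(np.vstack(ims),None,fx=.71,fy=.71))
```

```text
[ 0.56133511  0.07440414 -0.27116791] [-1.2 -0.7  1.   1.   0.2 -0.3]
ptr [38.29943208 -0.87743985]
green [44.47536202 29.17497917]
white [ 46.19955739 -21.8268556 ]
[[ 9.66722025e-01  2.55829093e-01 -3.25178093e-05]
 [ 2.55829090e-01 -9.66722024e-01 -6.86550965e-05]
 [-4.89996534e-05  5.80513924e-05 -9.99999997e-01]]
```

View pics/path.png

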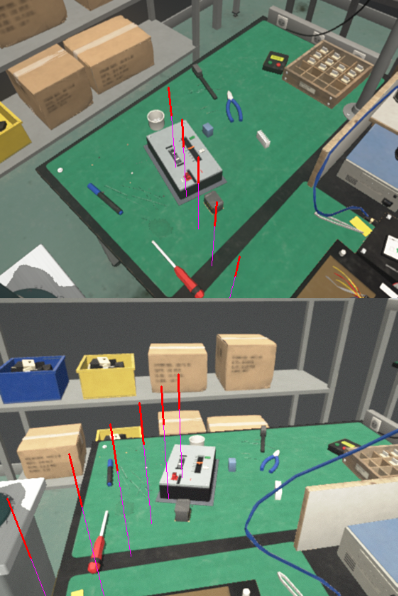

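The path is clear, and the green rider is on the left (+y). I'm moving over the unit with the fingers closed.

```bash
python3 -m inch '.036 -.0394 0 0;.036 -.0394 0 0;.036 -.0394 0 0;.036 -.0394 0 0;.036 -.0394 0 0;.036 -.0394 0 0;.036 -.0394 0 0;.036 -.0394 0 0;.036 -.0394 0 0;.036 -.0394 0 0;.036 -.0394 0 0;.036 -.0394 0 0;.036 -.0394 0 0;.036 -.0394 0 0;.036 -.0394 0 0;.036 -.0394 0 0;.036 -.0394 0 0;.036 -.0394 0 0;.036 -.0394 0 0;.036 -.0394 0 0' 1 20
python3 -m inch '0 0 0 .034;0 0 0 .034;0 0 0 .034;0 0 0 .034;0 0 0 .033;0 0 0 0;0 0 0 0;0 0 0 0'
cat > look.py <<'E'
from h import *
import sys
st,im=grab('wrist',sys.argv[1])
find('wrist',['unit','wheel_slot','pointer_tip','green_rider','white_rider','lock_grip'],st)
print(st['t'],st['position'],R.from_rotvec(st['orientation']).as_matrix()[:,0],st['ft_force'],st['grip_width'])
E
python3 look.py w1.png
```

```text
t: 2.67
position: [0.5378, 0.0829, 0.3029]
orientation: [3.115, 0.405, 0.001]
ft_force: [0.9, 0.1, -0.0]
grip_width: 0.0004
gripper_force: 0.0
t: 3.33
position: [0.5371, 0.0812, 0.3027]
orientation: [3.113, -0.422, 0.0]
ft_force: [-0.7, 0.0, -0.5]
grip_width: 0.0004
gripper_force: 0.0
wrist unit 0.95 [0.564  0.078  0.0007]
wrist unit 0.73 [0.5967 0.0654 0.057 ]
wrist pointer_tip 0.53 [0.5958 0.064  0.0547]
wrist green_rider 0.43 [0.6109 0.0918 0.0516]
wrist white_rider 0.48 [0.5995 0.0386 0.0554]
wrist white_rider 0.38 [0.5137 0.0053 0.0725]
wrist lock_grip 0.67 [0.5125 0.006  0.0723]
3.3333 [0.53712693 0.08120349 0.30273256] [ 9.63906643e-01 -2.66240433e-01  1.20873223e-04] [-0.6805672   0.04850409 -0.45591766] 0.00037056242313310994
```

View pics/w1.png

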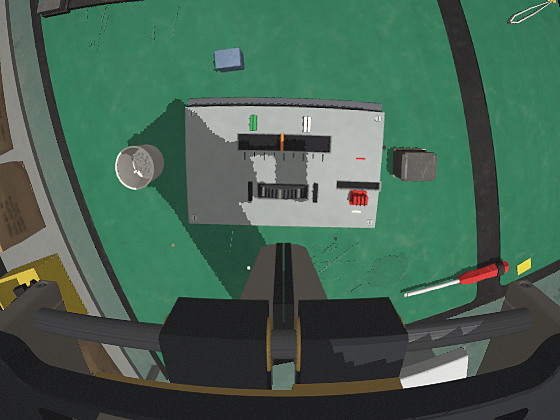

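The wrist view shows the whole panel: pointer at (282,140), green rider at (253,122), white at (307,123), slot centre at about (282,191) and lock at (359,197). I'm turning these pixels into unit coordinates.

```bash
cat >> h.py <<'E'
def px2w(u,v,z,st):
    k=viewer.calibration('wrist'); T=np.array(k['hand_eye'])
    d=np.array([u-k['cx'],v-k['cy']])/k['fx']; r=np.hypot(*d)
    ray=np.r_[np.sin(r)*d/r,np.cos(r)]
    Rw=R.from_rotvec(st['orientation'])
    o=Rw.apply(T[:3,3])+st['position']; w=Rw.apply(T[:3,:3]@ray)
    return o+w*(z-o[2])/w[2]
def cents(im,box,cond):
    u0,v0,u1,v1=box; s=im[v0:v1,u0:u1].astype(int)
    y,x=np.nonzero(cond(s[...,0],s[...,1],s[...,2])); return x.mean()+u0,y.mean()+v0,len(x),y.min()+v0,y.max()+v0
orange=lambda r,g,b:(r>150)&(g>60)&(g<190)&(b<90)&(r-g>40)
green=lambda r,g,b:(g-r>50)&(g-b>30)
E
python3 - <<'E'
from h import *
st=env.state(); im=cv2.imread('pics/w1.png')[:,:,::-1]
o=cents(im,(230,125,340,165),orange); g=cents(im,(240,110,270,133),green); print(o,g)
pts=dict(ptr=(o[0],o[1],.054),green=(g[0],g[1],.059),winL=(238,143,.054),winR=(331,144,.054),cheekL=(250,191,.057),cheekR=(316,193,.057),slot=(283,191,.062),lockslotL=(337,185,.054),lock=(359,194,.069))
for n,(u,v,z) in pts.items(): print(n,np.round(px2w(u,v,z,st),4))
z=np.array([px2w(*pts[n],st)[:2] for n in('cheekL','cheekR','winL','winR')])
d=z[0]-z[1]; e=z[2]-z[3]; print(np.arctan2(-d[0],d[1]),np.arctan2(-e[0],e[1]),np.hypot(*d),np.hypot(*e))
E
```

```text
(np.float64(281.7560975609756), np.float64(141.14634146341464), 41, np.int64(134), np.int64(150)) (np.float64(252.95412844036696), np.float64(122.43119266055047), 109, np.int64(115), np.int64(130))
ptr [0.5897 0.0689 0.054 ]
green [0.6161 0.0912 0.059 ]
winL [0.6003 0.1123 0.054 ]
winR [0.5739 0.0211 0.054 ]
cheekL [0.5491 0.1144 0.057 ]
cheekR [0.5287 0.0489 0.057 ]
slot [0.541  0.0811 0.062 ]
lockslotL [0.5304 0.0252 0.054 ]
lock [0.5192 0.0069 0.069 ]
-0.3025222848660488 -0.2817226682774282 0.06865923475645286 0.09494724713053532
```

```bash
python3 -m inch '.0023 .0076 .046 .0066;0 0 .046 0;0 0 .046 0;0 0 .044 0;0 0 0 0;0 0 0 0;0 0 0 0'
python3 look.py w2.png
```

```text
t: 4.27
position: [0.5383, 0.0756, 0.1677]
orientation: [-3.107, 0.458, -0.003]
ft_force: [1.0, 0.7, 1.2]
grip_width: 0.0005
gripper_force: 0.0
wrist wheel_slot 0.98 [0.5405 0.0813 0.0589]
wrist pointer_tip 0.54 [0.5969 0.0648 0.0558]
wrist green_rider 0.68 [0.6097 0.0925 0.0511]
wrist white_rider 0.68 [0.6036 0.0401 0.055 ]
wrist lock_grip 0.8 [0.5119 0.0036 0.0725]
4.2667 [0.53828967 0.07559233 0.16769979] [ 0.95748737 -0.28846922  0.00185509] [1.0446954  0.66962395 1.1955948 ] 0.000541912384204708
```

View pics/w2.png

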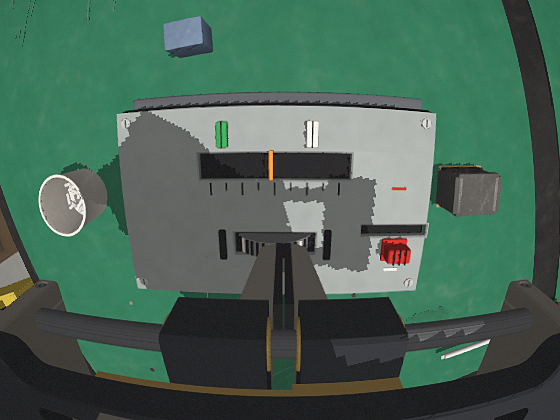

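The view shows the pointer at (271,165), the green rider's line at (222,134), and the tip at about (285,245) over the wheel. Next I feel downwards for the rim.

```bash
cat > meas.py <<'E'
from h import *
st,im=grab('wrist')
yv=np.array([.286,.958])
o=cents(im,(160,145,370,185),orange); P=px2w(o[0],o[1],.054,st)
# tip end of pointer
g=cents(im,(195,110,350,152),green); G=px2w(g[0],g[1],.059,st)
s=im[int(g[1])-10:int(g[1])+10,int(g[0])-5:int(g[0])+6].astype(int).sum(2)
print('ptr px',np.round(o,1),'green px',np.round(g,1),'darkcol',int(g[0])-5+s.mean(0).argmin())
print('delta mm (green-ptr along y)',round(1e3*float(yv@(G-P)[:2]),2), 't',round(st['t'],2),'z',round(st['position'][2],4),'F',np.round(st['ft_force'],1))
E
python3 meas.py
python3 -m inch '0 0 0 0;0 0 0 0;0 0 0 0'
python3 -m inch '0 0 .004 0;0 0 0 0;0 0 0 0'
```

```text
ptr px [269.3 163.8 129.  150.  179. ] green px [220.  133.4 264.  121.  146. ] darkcol 219
delta mm (green-ptr along y) 28.72 t 4.62 z 0.1672 F [-0.2  0.3  0.2]
t: 4.92
position: [0.5372, 0.0752, 0.1662]
orientation: [3.108, -0.458, -0.0]
ft_force: [-0.4, 0.6, 0.3]
grip_width: 0.0007
gripper_force: 0.0
t: 5.17
position: [0.537, 0.0751, 0.1628]
orientation: [3.108, -0.458, -0.001]
ft_force: [0.0, 0.5, 0.6]
grip_width: 0.0005
gripper_force: 0.0
```

```bash
python3 -c "from rig import env;print(env.tcp_to_tips)"
python3 -m inch '0 0 .004 0;0 0 .004 0;0 0 0 0;0 0 0 0'
python3 -m inch '0 0 .001 0;0 0 0 0;0 0 0 0'
python3 -m inch '0 0 .001 0;0 0 0 0;0 0 0 0'
```

```text
0.0881
t: 5.5
position: [0.5371, 0.0751, 0.1568]
orientation: [3.108, -0.458, -0.001]
ft_force: [0.2, 0.7, 0.2]
grip_width: 0.0005
gripper_force: 0.0
t: 5.75
position: [0.5373, 0.0752, 0.1564]
orientation: [3.108, -0.458, 0.0]
ft_force: [-0.6, -0.2, -0.4]
grip_width: 0.0005
gripper_force: 0.0
t: 6.0
position: [0.5373, 0.0752, 0.1557]
orientation: [3.108, -0.458, 0.0]
ft_force: [-0.8, -0.1, 0.1]
grip_width: 0.0004
gripper_force: 0.0
```

```bash
python3 -m inch '0 0 .001 0;0 0 0 0;0 0 0 0'|grep -E 'posi|force'
python3 -m inch '0 0 .001 0;0 0 0 0;0 0 0 0'|grep -E 'posi|force'
```

```text
position: [0.5372, 0.0752, 0.1549]
ft_force: [0.0, -0.1, -0.0]
gripper_force: 0.0
position: [0.5372, 0.0752, 0.1541]
ft_force: [0.3, 0.2, -0.1]
gripper_force: 0.0
```

```bash
python3 -m inch '0 0 .001 0;0 0 0 0;0 0 0 0'|grep -E 'posi|ft_force'
python3 -m inch '0 0 .0008 0;0 0 0 0;0 0 0 0'|grep -E 'posi|ft_force'
```

```text
position: [0.5373, 0.0752, 0.1535]
ft_force: [1.3, 0.0, 0.9]
position: [0.5374, 0.0752, 0.1531]
ft_force: [-0.3, 0.3, 2.9]
```

Contact is at a tip height of about 0.065. I'm pressing to about 7 N, then starting short rolls.

```bash
python3 -m inch '0 0 .0006 0;0 0 0 0;0 0 0 0'|grep -E 'posi|ft_force'
python3 -m inch '0 -.0025 0 0;0 -.0025 0 0;0 0 0 0;0 0 0 0'|grep -E 'posi|ft_force'; python3 meas.py
```

```text
position: [0.5374, 0.0752, 0.1528]
ft_force: [-0.4, -0.1, 6.2]
position: [0.5383, 0.0778, 0.1527]
ft_force: [-2.6, -2.4, 7.5]
ptr px [269.8 168.3 145.  152.  183. ] green px [219.2 134.4 302.  121.  148. ] darkcol 218
delta mm (green-ptr along y) 27.19 t 7.58 z 0.1527 F [-2.6 -2.4  7.5]
```

```bash
python3 -m inch '0 -.0025 0 0;0 -.0025 0 0;0 0 0 0;0 0 0 0'|grep -E 'posi|ft_force'; python3 meas.py
```

```text
position: [0.5394, 0.0813, 0.1527]
ft_force: [-1.3, -3.4, 7.6]
ptr px [271.5 167.5 128.  152.  183. ] green px [225.6 133.9 304.  120.  148. ] darkcol 225
delta mm (green-ptr along y) 24.6 t 7.97 z 0.1527 F [-1.3 -3.4  7.6]
```

```bash
python3 -m inch '0 -.0025 0 0;0 -.0025 0 0;0 0 0 0;0 0 0 0'|grep -E 'posi|ft_force'; python3 meas.py
```

```text
position: [0.5404, 0.0849, 0.1526]
ft_force: [-2.2, -2.6, 7.4]
ptr px [273.1 167.3 150.  152.  183. ] green px [232.4 134.1 307.  120.  148. ] darkcol 232
delta mm (green-ptr along y) 21.71 t 8.35 z 0.1526 F [-2.2 -2.6  7.4]
```

```bash
python3 -m inch '0 -.002 0 0;0 -.002 0 0;0 0 0 0;0 0 0 0'|grep -E 'posi|ft_force'; python3 meas.py
```

```text
position: [0.5413, 0.0876, 0.1526]
ft_force: [-1.5, -3.4, 6.8]
ptr px [274.5 167.5 128.  152.  183. ] green px [237.7 134.  321.  120.  148. ] darkcol 237
delta mm (green-ptr along y) 19.65 t 8.73 z 0.1526 F [-1.5 -3.4  6.8]
```

Rolling works, with the pointer moving 2.7 mm per 3.6 mm of travel at about 7 N. I'm lifting and going back for a second stroke.

```bash
python3 -m inch '0 0 -.006 0;0 0 0 0;0 .018 0 0;0 0 0 0;0 0 .0045 0;0 0 0 0;0 0 0 0;0 0 0 0'|grep -E 'posi|ft_force'; python3 meas.py
python3 -m inch '0 0 .0007 0;0 0 0 0;0 0 0 0'|grep -E 'posi|ft_force'
```

```text
position: [0.5375, 0.076, 0.1534]
ft_force: [-0.2, -0.7, 1.2]
ptr px [253.2 166.1 141.  151.  182. ] green px [216.4 133.8 298.  120.  148. ] darkcol 215
delta mm (green-ptr along y) 19.5 t 9.45 z 0.1534 F [-0.2 -0.7  1.2]
position: [0.5375, 0.0762, 0.1531]
ft_force: [-2.0, -1.1, 2.2]
```

```bash
python3 -m inch '0 0 .0008 0;0 0 0 0;0 0 0 0'|grep -E 'posi|ft_force'
python3 -m inch '0 -.0025 0 0;0 -.0025 0 0;0 0 0 0;0 0 0 0'|grep -E 'posi|ft_force'; python3 meas.py
```

```text
position: [0.5376, 0.0761, 0.1527]
ft_force: [-1.3, 0.2, 5.6]
position: [0.5384, 0.0788, 0.1526]
ft_force: [-2.0, -2.7, 6.2]
ptr px [254.9 167.5 148.  151.  182. ] green px [221.1 133.5 315.  120.  148. ] darkcol 220
delta mm (green-ptr along y) 17.73 t 10.33 z 0.1526 F [-2.  -2.7  6.2]
```

```bash
python3 -m inch '0 -.0025 0 0;0 -.0025 0 0;0 0 0 0;0 0 0 0'|grep -E 'posi|ft_force'; python3 meas.py
```

```text
position: [0.5395, 0.0823, 0.1526]
ft_force: [-2.5, -2.9, 5.4]
ptr px [256.7 167.7 138.  151.  182. ] green px [227.4 133.6 309.  120.  148. ] darkcol 227
delta mm (green-ptr along y) 15.24 t 10.72 z 0.1526 F [-2.5 -2.9  5.4]
```

```bash
python3 -m inch '0 -.0025 .0003 0;0 -.0025 0 0;0 0 0 0;0 0 0 0'|grep -E 'posi|ft_force'; python3 meas.py
```

```text
position: [0.5406, 0.0859, 0.1524]
ft_force: [-2.7, -2.1, 6.1]
ptr px [258.5 167.5 128.  152.  183. ] green px [234.2 133.6 308.  120.  147. ] darkcol 234
delta mm (green-ptr along y) 12.51 t 11.1 z 0.1524 F [-2.7 -2.1  6.1]
```

```bash
python3 -m inch '0 -.0025 .0002 0;0 -.0015 0 0;0 0 0 0;0 0 0 0'|grep -E 'posi|ft_force'; python3 meas.py
```

```text
position: [0.5415, 0.0887, 0.1524]
ft_force: [-2.4, -2.9, 6.8]
ptr px [259.8 168.  142.  152.  183. ] green px [239.6 133.6 312.  120.  147. ] darkcol 239
delta mm (green-ptr along y) 10.28 t 11.48 z 0.1524 F [-2.4 -2.9  6.8]
```

```bash
python3 -m inch '0 0 -.006 0;0 0 0 0;0 .019 0 0;0 0 0 0;0 0 .0052 0;0 0 0 0;0 0 0 0;0 0 0 0'|grep -E 'posi|ft_force'; python3 meas.py
python3 -m inch '0 0 .0008 0;0 0 0 0;0 0 0 0'|grep -E 'posi|ft_force'
```

```text
position: [0.5376, 0.0751, 0.1526]
ft_force: [-0.0, -3.4, 3.7]
ptr px [234.6 167.1 125.  153.  183. ] green px [214.5 134.9 302.  121.  149. ] darkcol 214
delta mm (green-ptr along y) 9.91 t 12.2 z 0.1526 F [-0.  -3.4  3.7]
position: [0.5377, 0.0753, 0.1523]
ft_force: [-1.2, -3.7, 5.3]
```

```bash
python3 -m inch '0 -.0025 .0003 0;0 -.0025 0 0;0 0 0 0;0 0 0 0'|grep -E 'posi|ft_force'; python3 meas.py
```

```text
position: [0.5389, 0.0794, 0.1522]
ft_force: [-0.9, -2.3, 7.5]
ptr px [236.5 166.8 121.  152.  183. ] green px [222.3 134.7 310.  121.  149. ] darkcol 222
delta mm (green-ptr along y) 6.62 t 12.83 z 0.1522 F [-0.9 -2.3  7.5]
```

```bash
python3 -m inch '0 -.0025 .0003 0;0 -.0025 0 0;0 0 0 0;0 0 0 0'|grep -E 'posi|ft_force'; python3 meas.py
```

```text
position: [0.54, 0.083, 0.1521]
ft_force: [-1.1, -2.6, 7.3]
ptr px [238.2 167.2 135.  153.  184. ] green px [229.2 134.4 301.  121.  148. ] darkcol 229
delta mm (green-ptr along y) 3.77 t 13.22 z 0.1521 F [-1.1 -2.6  7.3]
```

```bash
python3 -m inch '0 -.0025 .0002 0;0 -.0018 0 0;0 0 0 0;0 0 0 0'|grep -E 'posi|ft_force'
cat > fin.py <<'E'
from h import *
import sys
st,im=grab('wrist',sys.argv[1]+'_full.png')
c=cv2.resize(im[95:300,150:410],None,fx=3,fy=2.9,interpolation=cv2.INTER_CUBIC)[:,:,::-1]
cv2.imwrite(sys.argv[1]+'.png' if '/' in sys.argv[1] else 'pics/'+sys.argv[1]+'.png',c)
E
python3 meas.py; python3 fin.py f1
```

```text
position: [0.541, 0.086, 0.1519]
ft_force: [-0.9, -2.2, 8.4]
ptr px [239.5 167.4 125.  153.  183. ] green px [234.8 134.7 304.  121.  148. ] darkcol 234
delta mm (green-ptr along y) 1.4 t 13.6 z 0.1519 F [-0.9 -2.2  8.4]
```

View pics/f1.png

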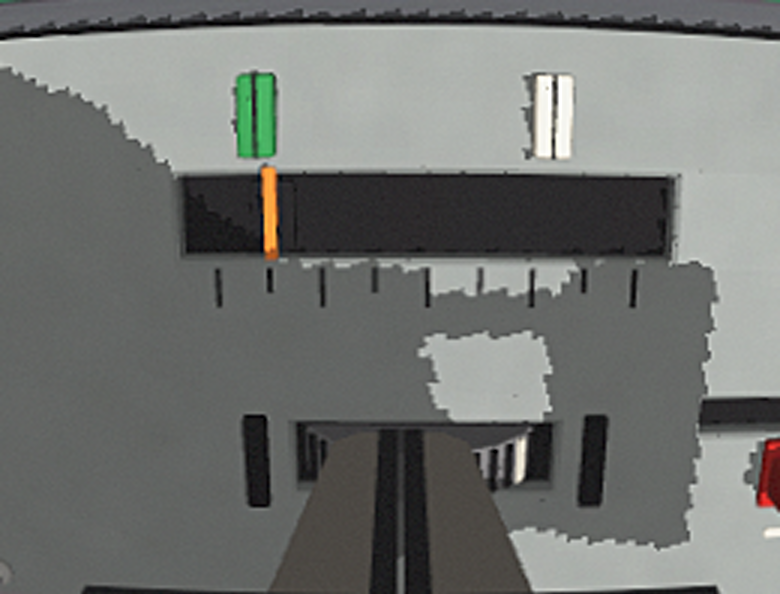

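The pointer tip (crop 266,172) stands about 1 mm right of the green rider's black line (crop 256,150). I'm re-deriving the axis direction from this same picture to remove bias.

Run:
```python
from h import *
st=env.state()
f=lambda u,v,z:px2w(150+u/3,95+v/2.9,z,st)[:2]
wl,wr,cl,cr=f(183,215,.054),f(674,215,.054),f(257,461,.057),f(593,461,.057)
for a,b in((wl,wr),(cl,cr)): d=a-b;print(np.arctan2(-d[0],d[1]),np.hypot(*d))
m=(wl+wr)/2-(cl+cr)/2; print('x-axis yaw',np.arctan2(m[1],m[0]),np.hypot(*m), 'wheel',(cl+cr)/2)
for yaw in(-.30,-.29,-.28):
    yv=np.array([-np.sin(yaw),np.cos(yaw)]); 
    print(yaw,[round(1e3*float(yv@(q-(wl+wr)/2)),2) for q in(f(266,175,.054),f(271,250,.054),f(253,85,.059),f(257,148,.059))])
```

```text
-0.28980172909466767 0.09371067594628626
-0.2948916507224665 0.0675411636720074
x-axis yaw -0.30273758268891116 0.05116694834253811 wheel [0.53935961 0.0820059 ]
-0.3 [30.7, 30.04, 32.16, 31.58]
-0.29 [30.62, 30.11, 31.91, 31.45]
-0.28 [30.55, 30.18, 31.66, 31.31]
```

```bash
python3 -m inch '0 -.0018 0 0;0 0 0 0;0 0 0 0'|grep -E 'posi|ft_force'; python3 meas.py
python3 -m inch '0 0 -.006 0;0 0 0 0;0 0 -.02 0;0 0 0 0;0 0 0 0'|grep -E 'posi|ft_force';python3 meas.py; python3 fin.py f2
```

```text
position: [0.5413, 0.0872, 0.1519]
ft_force: [-0.8, -2.6, 8.3]
ptr px [240.1 168.1 134.  153.  184. ] green px [237.2 134.5 309.  120.  148. ] darkcol 237
delta mm (green-ptr along y) 0.48 t 13.95 z 0.1519 F [-0.8 -2.6  8.3]
position: [0.5412, 0.0881, 0.171]
ft_force: [0.3, 0.2, -0.8]
ptr px [245.5 162.9 117.  148.  177. ] green px [243.1 131.9 244.  119.  144. ] darkcol 243
delta mm (green-ptr along y) 0.48 t 14.42 z 0.171 F [ 0.3  0.2 -0.8]
```

View pics/f2.png

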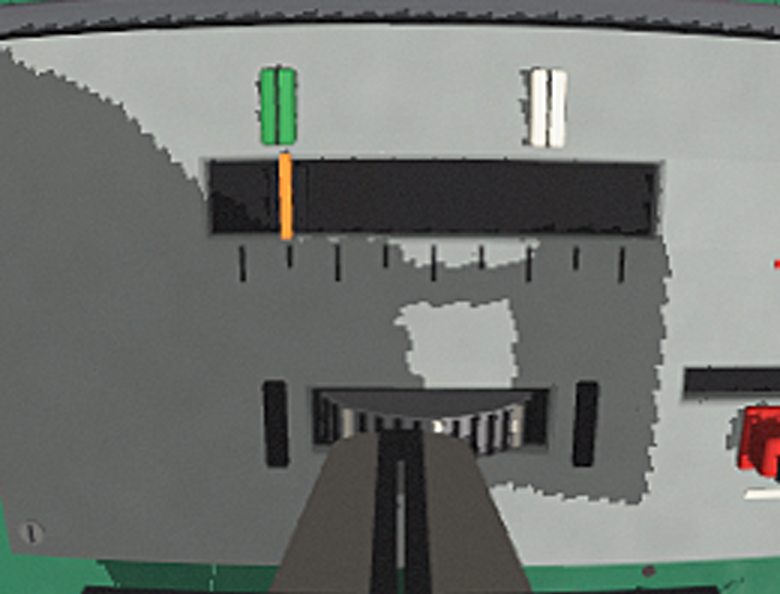

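The pointer tip (crop 286,157) now lines up with the rider's line (crop 280,140, running down and right, plus parallax). One check from straight ahead removes the parallax before I lock.

```bash
python3 -m inch '0 -.032 -.008 0;0 0 0 0;0 0 0 0;0 0 0 0'|grep -E 'posi|ft_force'; python3 meas.py; python3 fin.py f3
python3 - <<'E'
import cv2
a=cv2.imread('pics/f3_full.png')[105:195,230:340]; cv2.imwrite('pics/f3z.png',cv2.resize(a,None,fx=6,fy=6,interpolation=cv2.INTER_CUBIC))
E
```

```text
position: [0.5474, 0.1101, 0.1762]
ft_force: [0.4, -0.6, 0.5]
ptr px [282.5 159.9 113.  146.  174. ] green px [281. 130. 249. 118. 142.] darkcol 281
delta mm (green-ptr along y) 0.87 t 14.85 z 0.1762 F [ 0.4 -0.6  0.5]
```

View pics/f3z.png

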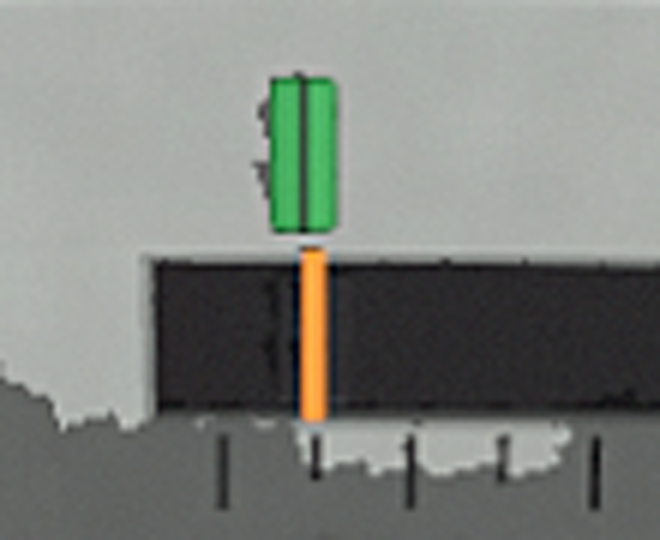

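From straight ahead the pointer (x 313) is about 1.0 mm right of the black line (x 304), at 9.4 px/mm. I'll nudge it about 1 mm more.

```bash
python3 -m inch '0 .037 0 0;0 0 0 0;0 0 .028 0;0 0 0 0;0 0 0 0;0 0 0 0'|grep -E 'posi|ft_force'
python3 -m inch '0 0 .001 0;0 0 0 0;0 0 0 0'|grep -E 'posi|ft_force'
```

```text
position: [0.5399, 0.0839, 0.1561]
ft_force: [0.6, 0.9, 0.6]
position: [0.5401, 0.0841, 0.1556]
ft_force: [0.4, -0.1, 0.3]
```

```bash
python3 -m inch '0 0 .002 0;0 0 0 0;0 0 0 0'|grep -E 'posi|ft_force'
python3 -m inch '0 0 .001 0;0 0 0 0;0 0 0 0'|grep -E 'posi|ft_force'
```

```text
position: [0.5398, 0.0839, 0.1536]
ft_force: [-0.8, -0.2, 0.2]
position: [0.5399, 0.0839, 0.1529]
ft_force: [0.5, -0.9, 0.0]
```

```bash
python3 -m inch '0 0 .001 0;0 0 0 0;0 0 0 0'|grep -E 'posi|ft_force'
```

```text
position: [0.54, 0.0839, 0.1524]
ft_force: [-1.5, 0.5, 3.7]
```

```bash
python3 -m inch '0 0 .0007 0;0 0 0 0;0 0 0 0'|grep -E 'posi|ft_force'; python3 meas.py
python3 -m inch '0 -.003 0 0;0 0 0 0;0 0 0 0'|grep -E 'posi|ft_force'; python3 meas.py
```

```text
position: [0.5401, 0.0839, 0.1521]
ft_force: [-0.3, -0.0, 6.9]
ptr px [234.1 167.  144.  152.  183. ] green px [230.8 133.9 310.  120.  148. ] darkcol 230
delta mm (green-ptr along y) 0.54 t 16.7 z 0.1521 F [-0.3 -0.   6.9]
position: [0.5405, 0.0852, 0.152]
ft_force: [-1.4, -2.4, 7.0]
ptr px [234.9 167.4 136.  152.  183. ] green px [233.  134.2 311.  120.  148. ] darkcol 232
delta mm (green-ptr along y) -0.24 t 17.0 z 0.152 F [-1.4 -2.4  7. ]
```

```bash
python3 -m inch '0 0 -.006 0;0 0 0 0;0 -.036 -.026 0;0 0 0 0;0 0 0 0;0 0 0 0'|grep -E 'posi|ft_force'; python3 meas.py
python3 - <<'E'
from h import *
st,im=grab('wrist','f4_full.png')
a=im[105:195,230:340,::-1]; cv2.imwrite('pics/f4z.png',cv2.resize(a,None,fx=6,fy=6,interpolation=cv2.INTER_CUBIC))
find('wrist',['lock_grip'],st)
E
```

```text
position: [0.5479, 0.1116, 0.1751]
ft_force: [-0.9, -0.4, 0.3]
ptr px [284.1 161.2 125.  147.  174. ] green px [283.6 130.4 235.  118.  143. ] darkcol 278
delta mm (green-ptr along y) 0.34 t 17.55 z 0.1751 F [-0.9 -0.4  0.3]
wrist lock_grip 0.88 [0.5137 0.0017 0.0722]
```

View pics/f4z.png

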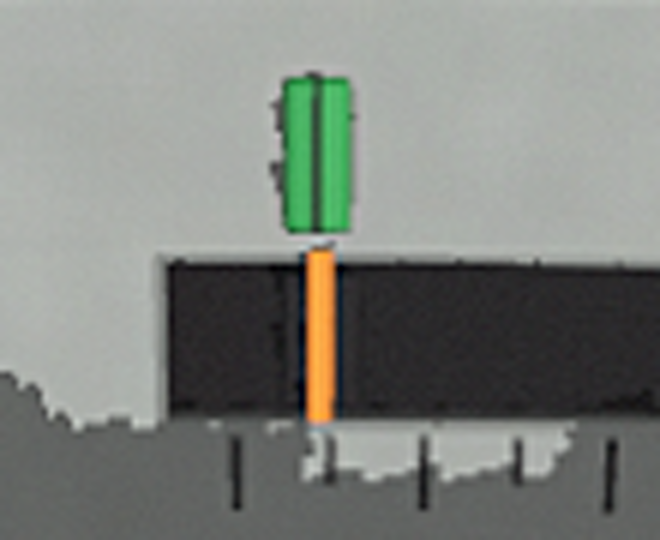

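The pointer is now within 0.3 mm of the line (x 320 against 317). Next is the lock: I move to the robot side of the thumb piece, still above it.

```bash
python3 -m inch '-.0124 .0494 0 0;-.0124 .0494 0 0;-.0124 .0494 0 0;0 0 0 0;0 0 0 0;0 0 0 0;0 0 0 0'|grep -E 'posi|ft_force'; python3 look.py w5.png
```

```text
position: [0.4901, 0.0144, 0.1756]
ft_force: [-0.2, -0.3, 0.3]
wrist unit 0.95 [0.5605 0.0757 0.0032]
wrist wheel_slot 0.66 [0.5407 0.0813 0.0564]
wrist pointer_tip 0.5 [0.603  0.0907 0.0557]
wrist green_rider 0.77 [0.6093 0.0904 0.0529]
wrist white_rider 0.74 [0.6009 0.0407 0.0525]
wrist lock_grip 0.69 [0.5138 0.0014 0.0716]
wrist lock_grip 0.68 [0.5977 0.0396 0.0558]
18.2833 [0.49012016 0.01444812 0.17564962] [ 9.57738493e-01 -2.87640064e-01  4.14460979e-04] [-0.24253662 -0.32535534  0.29312713] 0.00018679713759776217
```

View pics/w5.png

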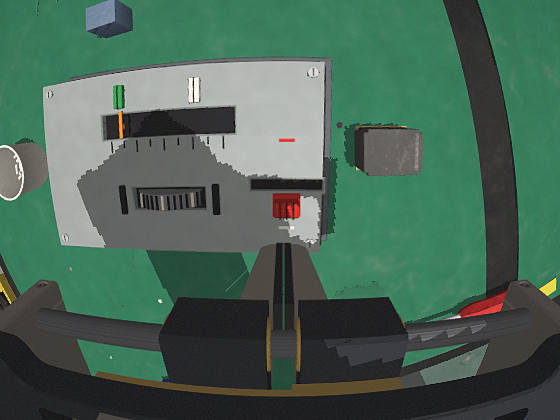

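The lock thumb piece (286,206) lines up sideways with the fingertips (285,243). I'm descending on its near side.

```bash
python3 -m inch '0 .0015 .018 0;0 0 .01 0;0 0 .004 0;0 0 .004 0;0 0 0 0;0 0 0 0;0 0 0 0'|grep -E 'posi|ft_force'
```

```text
position: [0.4894, 0.0125, 0.1489]
ft_force: [-0.2, 0.5, 0.6]
```

Tip height is 0.0608, about 7 mm above the panel. I'm pushing in small steps along tool +x.

```bash
python3 -m inch '.004 0 0 0;.004 0 0 0;.002 0 0 0;0 0 0 0'|grep -E 'posi|ft_force'
python3 -m inch '.004 0 0 0;.002 0 0 0;0 0 0 0'|grep -E 'posi|ft_force'
```

```text
position: [0.497, 0.0101, 0.1488]
ft_force: [0.4, -0.1, -0.1]
position: [0.5006, 0.0089, 0.1485]
ft_force: [-1.1, 0.0, 0.9]
```

```bash
python3 -m inch '.003 0 0 0;.003 0 0 0;0 0 0 0'|grep -E 'posi|ft_force'
python3 -m inch '.003 0 0 0;.003 0 0 0;0 0 0 0'|grep -E 'posi|ft_force'
```

```text
position: [0.5052, 0.0075, 0.1485]
ft_force: [-1.2, -1.1, 0.0]
position: [0.5097, 0.0062, 0.1485]
ft_force: [-1.3, -0.0, -0.2]
```

```bash
python3 -m inch '.003 0 0 0;.001 0 0 0;0 0 0 0;0 0 0 0'|grep -E 'posi|ft_force'
python3 -m inch '.002 0 0 0;0 0 0 0;0 0 0 0'|grep -E 'posi|ft_force'
```

```text
position: [0.5123, 0.0054, 0.1486]
ft_force: [-0.7, 1.0, -0.5]
position: [0.5137, 0.005, 0.1486]
ft_force: [-0.8, 0.7, -0.6]
```

```bash
python3 -m inch '.0015 0 0 0;0 0 0 0;0 0 0 0'|grep -E 'posi|ft_force'
python3 -m inch '.001 0 0 0;0 0 0 0;0 0 0 0'|grep -E 'posi|ft_force'
```

```text
position: [0.5147, 0.0047, 0.1486]
ft_force: [-1.4, -1.0, -0.4]
position: [0.5153, 0.0045, 0.1486]
ft_force: [-1.6, 0.4, -0.7]
```

```bash
python3 -m inch '.0015 0 0 0;0 0 0 0;0 0 0 0'|grep -E 'posi|ft_force'
python3 -m inch '.0015 0 0 0;0 0 0 0;0 0 0 0'|grep -E 'posi|ft_force'
```

```text
position: [0.5156, 0.0045, 0.1485]
ft_force: [-4.8, 0.0, 2.4]
position: [0.5158, 0.0044, 0.1485]
ft_force: [-7.4, 1.5, 6.3]
```

```bash
python3 -m inch '.001 0 0 0;0 0 0 0;0 0 0 0'|grep -E 'posi|ft_force'
```

```text
position: [0.516, 0.0044, 0.1485]
ft_force: [-9.6, 1.7, 7.6]
```

It is hard against the stop, at the predicted place. I'm backing off, lifting and checking.

```bash
python3 -m inch '-.006 0 0 0;-.012 0 0 0;0 0 -.03 0;0 0 -.04 0;0 -.04 -.03 0;0 -.04 0 0;0 0 0 0;0 0 0 0;0 0 0 0'|grep -E 'posi|ft_force'; python3 look.py w6.png
python3 - <<'E'
from h import *
a=cv2.imread('pics/w6.png')[60:270,130:410]; cv2.imwrite('pics/w6z.png',cv2.resize(a,None,fx=2.8,fy=2.8,interpolation=cv2.INTER_CUBIC))
E
```

```text
position: [0.5224, 0.0645, 0.2233]
ft_force: [-0.2, -0.6, -0.2]
wrist unit 0.7 [ 5.238e-01 -7.510e-02 -3.000e-04]
wrist wheel_slot 0.86 [0.5377 0.0824 0.0562]
wrist pointer_tip 0.45 [0.6047 0.0935 0.0565]
wrist green_rider 0.69 [0.6141 0.0923 0.0555]
wrist white_rider 0.52 [0.6006 0.0382 0.0545]
wrist lock_grip 0.79 [ 0.5312 -0.0012  0.0703]
22.8833 [0.52242265 0.06449766 0.22334747] [ 9.57432698e-01 -2.88656498e-01  2.33939191e-04] [-0.20434229 -0.63845454 -0.15785189] 0.0009373826187571592
```

View pics/w6z.png

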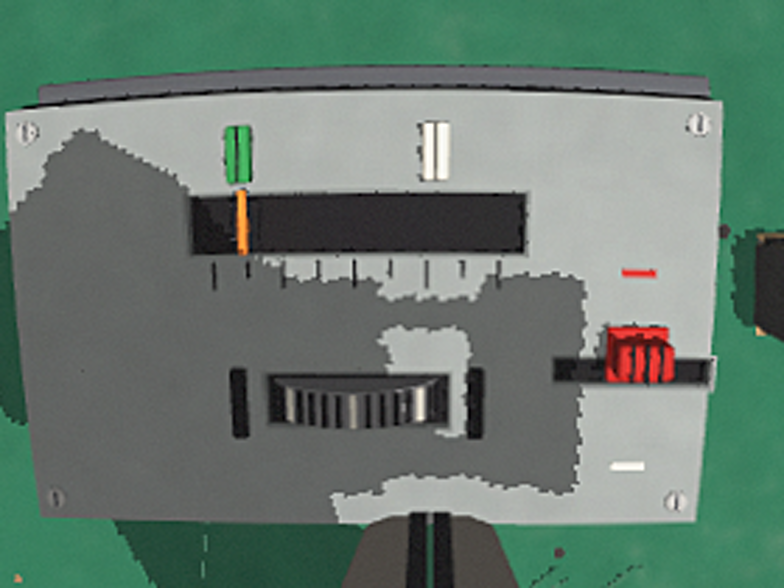

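The pointer (242,222) stands at the green rider (238,155). The lock slide (640,355) is at its far stop and the tool is clear.

```bash
python3 -c "
from rig import workorder;print(workorder.finish_job())"
```

```text
the job is handed in; nothing more can be done
None
```

The pointer stands about 0.3 mm from the green rider's centre line, and the lock slide was then pushed to its far stop. The highest force I read was about 12 N, pressing against the stop, and the tool is clear. The job was handed in at about 23 s, but no verdict came back.

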